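# Point out the board with the red fault label and call for rework

## Task

Of the three circuit boards lying on black pads, one pad carries a red fault label; the other two have white labels. Point that faulty board out to the inspector: hold the fingertips still about 3 cm above the middle of the board for two seconds without touching it, staying well up and clear of the other two boards, and then press the yellow call button fully down and let it come up again. Pick nothing up, and leave the boards, the heat sink, the solder reel and the tape roll untouched where they lie.

Things in the scene. Friction and masses are not known exactly. Their poses are not given: they have to be found in the camera images.
- board_fault: green power board (101 x 82 x 27 mm, parts upward) fixed on a black rubber pad 118 x 90 x 6 mm; one loose piece of about 0.31 kg. Origin: on the table under the middle of the board, z up, x along the long side, away from the label. A label strip 12 x 76 mm lies on the pad at x = -58 mm, toward the robot. This one's label is RED: the faulty board.
- board_fault_mid (a point): point over the middle of the board with the red label, level with the top of its tallest part, 33 mm above the table and on the board's vertical centre line
- board_good_a: green power board (101 x 82 x 27 mm, parts upward) fixed on a black rubber pad 118 x 90 x 6 mm; one loose piece of about 0.31 kg. Origin: on the table under the middle of the board, z up, x along the long side, away from the label. A label strip 12 x 76 mm lies on the pad at x = -58 mm, toward the robot. This one's label is white: a good board.
- board_good_a_mid (a point): point over the middle of this white-labelled board, level with the top of its tallest part, 33 mm above the table and on the board's vertical centre line
- board_good_b: green power board (101 x 82 x 27 mm, parts upward) fixed on a black rubber pad 118 x 90 x 6 mm; one loose piece of about 0.31 kg. Origin: on the table under the middle of the board, z up, x along the long side, away from the label. A label strip 12 x 76 mm lies on the pad at x = -58 mm, toward the robot. This one's label is white: a good board.
- board_good_b_mid (a point): point over the middle of this white-labelled board, level with the top of its tallest part, 33 mm above the table and on the board's vertical centre line
- call (a joint): the yellow push button: 0 = up, 0.006 m = fully down; a spring brings it up again; it starts to move at about 1.5 N and is fully down at 5 N
- call_top (a point): centre of the upper face of the yellow button, a disc 36 mm wide, 22 mm above the table when up, in a black round housing 52 mm wide and 12 mm high fixed to the table; pressed straight down; the point sinks with it. A cabinet of small drawers, 142 mm high, stands at the near left corner of the table, y above 0.12 and x from 0.33 to 0.49
- sink: black finned heat sink, 30 x 42 x 24 mm, loose, standing among the boards or in front of the white clamp fixture; origin at the centre of its underside; to be left alone
- reel: solder reel, 60 mm diameter, 36 mm high, loose, standing on the table; origin at the centre of its underside; to be left alone
- tape: roll of tape lying flat, 84 mm diameter, 22 mm high, loose; origin at the centre of its underside; to be left alone. Left of it stands a tall grey oven with a hood (y above 0.32 where x is above 0.5, up to z = 0.36), between the robot's start pose and the table: draw the hand back and to the right before swinging it over the table

How it is judged (in metres and radians):
On the way, in this order (a step that is already met when the one before it is completed fails the run):
1. the tool point stays over the middle of the red-labelled board for 1.5 s: within 25 mm sideways and 10 to 75 mm above the top of its parts (horizontal distance between the grasp point and board_fault_mid below 0.025 m and z of the grasp point in the frame of board_fault_mid between 0.01 and 0.075 m), for 1.5 s.
2. the yellow button is pressed down (at least 5 of its 6 mm) (value of joint call above 0.005 m), for 0.05 s.
At the end, for the whole second after the job is handed in: the yellow button is up again (within 1 mm); the three boards, the heat sink, the solder reel and the tape roll are at rest within 10 mm of where they began (value of joint call below 0.001 m and distance of each of board_fault, board_good_a, board_good_b, sink, reel, tape from where it was at the start of the episode below 0.01 m and linear speed of each of board_fault, board_good_a, board_good_b, sink, reel, tape below 0.02 m/s); the robot touches nothing.
It fails at once if a board is touched (contact force between any of the fingers, the arm and board_fault above 0.3 N or contact force between any of the fingers, the arm and board_good_a above 0.3 N or contact force between any of the fingers, the arm and board_good_b above 0.3 N).
It fails at once if a board, the heat sink, the reel or the tape roll is shifted by more than 10 mm or lifted (distance of any of board_fault, board_good_a, board_good_b, sink, reel, tape from where it was at the start of the episode above 0.01 m).
It fails at once if the heat sink, the reel or the tape roll is touched (contact force between any of the fingers, the arm and sink above 0.3 N or contact force between any of the fingers, the arm and reel above 0.3 N or contact force between any of the fingers, the arm and tape above 0.3 N).
It fails at once if a white-labelled board is pointed at: the tool point comes within 45 mm sideways of its middle and less than 80 mm above its parts ((horizontal distance between the grasp point and board_good_a_mid below 0.045 m and z of the grasp point in the frame of board_good_a_mid below 0.08 m) or (horizontal distance between the grasp point and board_good_b_mid below 0.045 m and z of the grasp point in the frame of board_good_b_mid below 0.08 m)).
It also fails if it takes over 46 s, if anything falls off the work surface, if the arm or the gripper's body presses on something with over 40 N, if the wrist force passes 120 N, or if a joint passes its speed limit or range.

## Robot

A 6-joint arm with a two-finger parallel gripper is mounted at the origin on a cart in front of the work surface, level with it; the furniture and walls round the work are solid. World frame = base frame: x ahead of the robot, y to its left, z up, the work surface at z = 0. Lengths are in mm, angles in degrees, forces in N, time in s.
With the tool pointing down it reaches from about 350 to 775 mm from the base axis. Payload 5.5 kg.
Tool frame: the origin (TCP) lies between the finger pads, 19 mm behind the fingertips; this is the grasp point; z points along the fingers, y is the line along which they close (so a half turn about z gives the same grasp; the last joint's range is limited). The gripper opens to 85 mm and grips with 20 to 120 N. Pads are 22 mm wide; open, the fingers measure 114 mm over their backs; the gripper's body (76 mm by 85 mm) begins 54 mm behind the grasp point. The pads swing forward as they close: fully open they stand 13 mm farther back than shut.
Start: joints at [-72.284, 17.945, 2.641, 74.691, 0, 82.002], TCP at [249.485, -518.099, 250.023] pointing down, gripper open.
Joint ranges: [-158.12, 158.12], [-49.38, 96.58], [-58.88, 72.47], [-126.05, 133.96], [-84.25, 85.87], [-180, 180]. Speed limits (degrees/s): [147.25, 147.25, 180, 180, 180, 180].

## Interface

Orientations are given as a 3x3 rotation matrix whose columns are the frame's x, y, z axes.
In Python, from workcell import bot, vision, order gives the robot as it stands (bot), with the cameras (vision) and the job (order).
- The arm moves only by the tool step_hand, called after "Request:" by a JSON object that holds its "method" and its "body". Schema: {"type":"object","properties":{"ticks":{"type":"array","items":{"type":"array","prefixItems":[{"type":"array","items":{"type":"number"},"minItems":3,"maxItems":3},{"type":"array","items":{"type":"number"},"minItems":3,"maxItems":3}],"minItems":2,"maxItems":2},"minItems":1,"maxItems":10},"jaw":{"type":"number"},"force":{"type":"number"},"only":{"type":"string"},"quiet":{"type":"boolean"},"lines":{"type":"string"}},"required":["ticks"],"additionalProperties":false}. ticks is a list of rows, 1 to 10 of them, each written [[dx, dy, dz], [rx, ry, rz]]: dx, dy, dz in cm, then a rotation vector rx, ry, rz in units of 5 degrees; each row shifts and turns the commanded pose from where the row before left it, along the tool's axes as they then stand; what a row does not reach is not made up. A row lasts 1/8 s, in which the tool goes at most 62.5 mm and 10.7 degrees, less where a joint would pass 70% of its speed; a pose out of reach is approached as far as the arm can. jaw is the finger opening in mm, set as the call begins (left out keeps the last). The fingers move at their own pace and stop on an object; force is the grip in N (left out, the last holds). Time passes only in rows, so rows that do not move let the fingers close. The tool returns the time, the measured TCP pose, the force, the opening and the grip force at its end. only (a regular expression) keeps the lines of the reply that match it, lines (a string "A,B") keeps lines A to B, and quiet returns only ok. Input that does not fit is refused with a message, and nothing moves.
- bot.get_state(): the state, without advancing time (a new reading comes with each control period).
- vision.camera(name): name is "scene" or "top"; returns the picture (420x560x3 uint8, blue, green, red); there is no depth.
- vision.camera_info(name): a dict with "fx", "fy", "cx", "cy" (pixels), "rvec" (rotation vector, rad) and "tvec" (3), from world to camera coordinates, as OpenCV has them. Camera axes: x right, y down, z forward; pixel columns grow to the right and rows downward; lengths in mm; the calibration is good to about 2 mm. A picture is of the moment at which its call begins. camera_info takes no time and is no camera call.
- order.finish_job(): hands the job in; it is judged then, once.
The state is a dict: "clock": time; "qpos": joint angles; "dq": joint speeds; "effort": joint torques, N m; "tcp_pos": TCP position; "orientation": TCP orientation; "force": force on the tool from outside, world axes, zero at the start; "torque": the same for the moment, N m; "width": finger opening in mm; "grasp_force": force on a finger pad.
Only numpy, scipy, OpenCV 4.12 (cv2) and the standard library are available. Lean on these libraries where they do the work, as an engineer would, in place of code of your own. Each camera call takes 0.05 s, during which the arm holds its last target. There are 200 camera calls.

## Working session

There is one attempt and no reset: what is moved stays moved. The work goes in short steps, Python scripts to look and compute and a tool call to move; the robot and the scene stay as the last step left them, time stands still between calls to the robot, and variables do not carry over. Pictures are saved under pics/ and viewed, at most 10 in all, crops included, and the job is handed in when it is done.

```bash
mkdir -p pics; ls; python3 - <<'E'
from workcell import bot, vision, order
import cv2
for n in("scene","top"):
    cv2.imwrite(f"pics/{n}0.png",vision.camera(n)); print(vision.camera_info(n))
print(bot.get_state())
E
```

```text
pics
workcell.py
{'fx': 518.971398561344, 'fy': 518.971398561344, 'cx': 279.5119596789887, 'cy': 210.9725680396698, 'rvec': array([ 0.99204731, -2.46443269,  1.01040545]), 'tvec': array([409.35627498, 308.66771808, 810.73918168])}
{'fx': 420.1888124821263, 'fy': 420.1888124821263, 'cx': 282.4582976397495, 'cy': 208.66673785497747, 'rvec': array([ 2.15779588, -2.1237012 ,  0.22664588]), 'tvec': array([-20.85731058, 553.6236402 , 800.47030916])}
{'clock': 0.1, 'qpos': array([-7.22823880e+01,  1.79876624e+01,  2.58282517e+00,  7.46913452e+01,
        7.69509347e-04,  8.20014454e+01]), 'dq': array([ 0.01107474, -0.10372069,  0.11341039, -0.07780607,  0.05762393,
       -0.04749735]), 'effort': array([ 3.21976819e-03, -4.81725883e+01,  2.99243778e+01,  1.26943504e-02,
       -8.41667497e-05,  3.59294802e-06]), 'tcp_pos': array([ 249.3607928 , -517.63367841,  249.18178519]), 'orientation': array([[ 9.00954690e-01,  4.33912892e-01, -4.98078351e-04],
       [ 4.33913108e-01, -9.00953298e-01,  1.60316289e-03],
       [ 2.46887712e-04, -1.66049985e-03, -9.99998591e-01]]), 'force': array([-0.12215584, -0.12018981,  0.58403675]), 'torque': array([-0.03264251,  0.0043531 , -0.0451038 ]), 'grasp_force': 0.0, 'width': 85.49163224628442}
```

View pics/scene0.png

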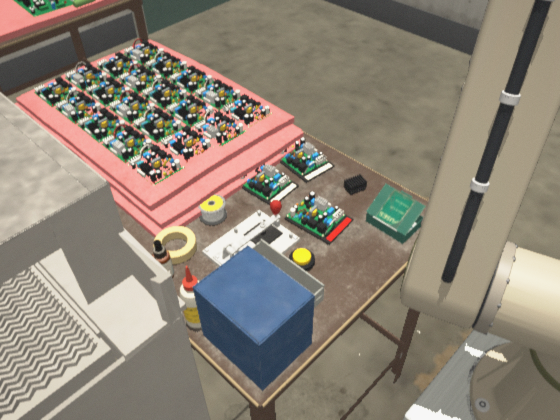

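View pics/top0.png

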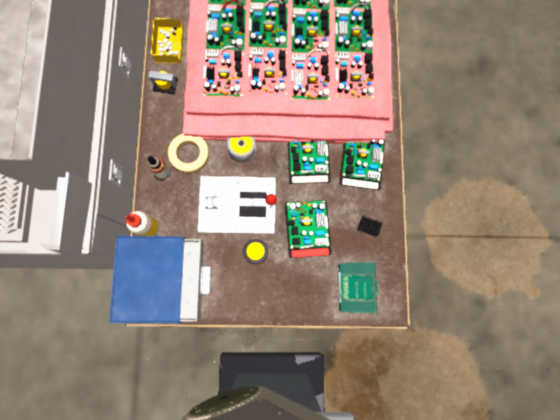

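The top view shows the red-labelled board at about (308,228) with its label at (309,252). The yellow button is at (256,251), the white-labelled boards are at (309,160) and (362,162), and the fixture with the red knob is at (271,200). Next I'll measure these positions.

```bash
cat > h.py <<'E'
import cv2,numpy as np
from workcell import bot, vision, order
def ray(n,p,z):
    c=vision.camera_info(n);R=cv2.Rodrigues(c["rvec"])[0];o=-R.T@c["tvec"]
    d=R.T@np.array([(p[0]-c["cx"])/c["fx"],(p[1]-c["cy"])/c["fy"],1]);return o+d*(z-o[2])/d[2]
def proj(n,P):
    c=vision.camera_info(n);R=cv2.Rodrigues(c["rvec"])[0];q=R@np.array(P,float)+c["tvec"];return (q[0]/q[2]*c["fx"]+c["cx"],q[1]/q[2]*c["fy"]+c["cy"])
def blobs(im,f,amin=30):
    n,l,s,c=cv2.connectedComponentsWithStats(f.astype(np.uint8))
    return [(i,c[i],s[i]) for i in range(1,n) if s[i,4]>amin],l
E
python3 - <<'E'
from h import *
np.set_printoptions(precision=1,suppress=True)
for n in("top","scene"):
    im=cv2.imread(f"pics/{n}0.png");h=cv2.cvtColor(im,cv2.COLOR_BGR2HSV);H,S,V=cv2.split(h)
    for nm,f,z in (("yel",(H>22)&(H<34)&(S>200)&(V>150),22),("red",((H<6)|(H>174))&(S>180)&(V>120),6),("white",(S<45)&(V>185),6)):
        B,l=blobs(im,f)
        for i,c,s in B:
            ys,xs=np.where(l==i); r=cv2.minAreaRect(np.c_[xs,ys].astype(np.float32))
            box=np.array([ray(n,p,z)[:2] for p in cv2.boxPoints(r)])
            w=ray(n,r[0],z)[:2]
            if 300<w[0]<850 and -300<w[1]<400: print(n,nm,c,s[4],"w",w,box.tolist() if nm!="yel" else "")
c=vision.camera_info("top");R=cv2.Rodrigues(c["rvec"])[0];print("cam",-R.T@c["tvec"])
print("tcp px",proj("top",[249,-518,250]))
for nm,p,z in(("knob",(271,200),40),("btn",(256,251),22),("sink",(370,227),24),("boxR",(200,320),142),("boxRtop",(200,240),142),("pcb",(340,263),0),("pcb",(376,312),0),("fix",(199,177),10),("fix",(275,234),10)):print(nm,ray("top",p,z))
E
```

```text
top yel [161.2  82.8] 49 w [834.1 256.3] 
top yel [241.2 144.7] 196 w [697.3  77.9] 
top yel [154.2 224.9] 31 w [520.7 250.6] 
top yel [255.  250.8] 238 w [469.7  42.3] 
top red [270.6 199. ] 74 w [582.5  12.5] [[591.0612533436097, 22.295938316667446], [591.4459777206247, 3.0231055737712644], [573.9761505161348, 2.73999732435332], [573.6049999460839, 21.94614492919527]]
top red [133.  219.8] 120 w [531.9 300.9] [[542.24704325804, 315.253115328881], [542.7435494625807, 288.2348751270224], [521.5447066561564, 286.6743270182837], [521.0713329759576, 313.57925907526015]]
top white [ 97.4 121.8] 1643 w [736.4 394. ] [[461.7254232537325, 400.96433079315125], [1045.6290740317968, 403.21365472136773], [1044.444157237704, 386.2275936605494], [460.51578147459475, 385.81163201657444]]
top white [104.8 114.5] 530 w [765.5 378.7] [[513.8105806773735, 381.54183428255357], [1045.0760865950501, 381.32737028512446], [1044.6735293025804, 375.57664659867373], [513.4001826104397, 376.3560309042283]]
top white [280.1  85.7] 43 w [844.9  -3. ] [[851.887176403837, 7.2436998001735065], [852.4852509524176, -
[... 6285 characters left out ...]
.2] [[587.6573011006323, 258.0699141951728], [593.489042751413, 241.6103702887275], [556.7314677222897, 238.30195464538616], [551.4075912925929, 254.52206757976052]]
scene white [180.7 301.6] 43 w [565.9 265. ] [[578.9531499100423, 263.3976885118673], [573.6204277828489, 254.95852195148376], [552.9735675982075, 266.56452506594684], [558.2503510714374, 274.84472797305057]]
cam [401.2  12.9 886.9]
tcp px (np.float64(629.8943300344245), np.float64(395.7185687848032))
knob [573.4  11.5  40. ]
btn [469.8  40.3  22. ]
sink [ 523.3 -196.    24. ]
boxR [341.1 129.2 142. ]
boxRtop [478.1 135.8 142. ]
pcb [ 449.  -136.3    0. ]
pcb [ 349.4 -210.     0. ]
fix [626.7 166.1  10. ]
fix [506.9   1.7  10. ]
```

```bash
python3 - <<'E'
import cv2
a=cv2.imread("pics/top0.png")[130:330,190:420];b=cv2.imread("pics/scene0.png")[130:290,190:430]
cv2.imwrite("pics/c1.png",cv2.resize(a,None,fx=3,fy=3,interpolation=2)[:600])
E
```

```text
(no output)
```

View pics/c1.png

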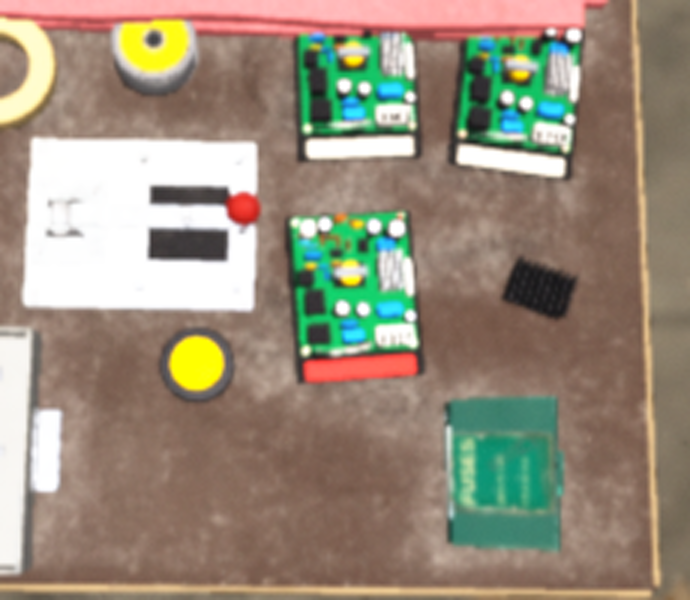

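The crop confirms that the red label belongs to the front board. The button is clear of it to the left. Before moving I'll refine the board and button centres.

```bash
python3 - <<'E'
from h import *
from scipy.optimize import least_squares
np.set_printoptions(precision=1,suppress=True)
im=cv2.imread("pics/top0.png");H,S,V=cv2.split(cv2.cvtColor(im,cv2.COLOR_BGR2HSV))
f=((H<8)|(H>172))&(S>150)&(V>90);f[:240]=0;f[262:]=0;f[:,:285]=0;f[:,335:]=0
ys,xs=np.where(f);r=cv2.minAreaRect(np.c_[xs,ys].astype(np.float32));print("label",ray("top",r[0],6),[ray("top",p,6)[:2] for p in cv2.boxPoints(r)])
g=(H>45)&(H<85)&(S>100);g[:198]=0;g[255:]=0;g[:,:280]=0;g[:,335:]=0
ys,xs=np.where(g);r=cv2.minAreaRect(np.c_[xs,ys].astype(np.float32));print("green",ray("top",r[0],8),[ray("top",p,8)[:2] for p in cv2.boxPoints(r)])
a,b=(270.6,199),(275,206.5)
s=least_squares(lambda P:np.r_[np.subtract(proj("top",P),a),np.subtract(proj("scene",P),b)],[570,10,40],x_scale=10);print("knob",s.x,s.cost)
R=bot.get_state()["orientation"];p=bot.get_state()["tcp_pos"]
for t in([529.5,-68.6,82],):print("tool",R.T@(np.array(t)-p))
E
```

```text
label [470.6 -71.3   6. ] [array([475.8, -31.8]), array([ 481.1, -110.2]), array([ 465.4, -111. ]), array([460.1, -32.7])]
green [529.1 -66.7   8. ] [array([574.5, -20.5]), array([ 582.4, -105.9]), array([ 484.4, -112.3]), array([477.1, -28.5])]
knob [570.2  12.3  65.6] 0.00023595954181743266
tool [ 447.2 -282.7  167.8]
```

Request:
{"method": "step_hand", "body": {"ticks": [[[0, 0, 0], [0, 0, 0]], [[0, 0, 0], [0, 0, 0]], [[0, 0, 0], [0, 0, 0]], [[0, 0, 0], [0, 0, 0]]], "jaw": 0, "force": 20}}

```text
clock: 0.6
tcp_pos: [249.5, -518.1, 250.0]
orientation: [[0.901, 0.434, 0.0], [0.434, -0.901, -0.0], [-0.0, 0.0, -1.0]]
force: [-0.1, 0.1, -0.1]
width: 11.9
grasp_force: 0.0
```

The rows are not in the units I measure in: shifts go in cm and turns go in units of 5 degrees. I convert before sending: 37 mm is 3.7, -23 mm is -2.3.

Request:
{"method": "step_hand", "body": {"ticks": [[[2, -1.3, 0], [0, 0, 0]], [[3.7, -2.3, 0], [0, 0, 0]], [[4, -2.5, 0], [0, 0, 0]], [[4, -2.5, 0], [0, 0, 0]], [[4, -2.5, 0], [0, 0, 0]], [[4, -2.5, 0], [0, 0, 0]], [[4, -2.5, 0], [0, 0, 0]], [[4, -2.5, 0], [0, 0, 0]], [[4, -2.5, 0], [0, 0, 0]], [[4, -2.5, 0], [0, 0, 0]]]}}

```text
clock: 1.85
tcp_pos: [487.0, -139.2, 250.3]
orientation: [[0.901, 0.435, 0.0], [0.435, -0.901, 0.0], [0.0, 0.0, -1.0]]
force: [-0.2, 0.1, 0.2]
width: -0.2
grasp_force: 0.0
```

Request:
{"method": "step_hand", "body": {"ticks": [[[4, -2.5, 0], [0, 0, 0]], [[2, -1.4, 0], [0, 0, 0]], [[1, -0.8, 0], [0, 0, 0]], [[0, 0, 0], [0, 0, 0]], [[0, 0, 0], [0, 0, 0]]]}}

```text
clock: 2.48
tcp_pos: [528.9, -69.7, 250.1]
orientation: [[0.901, 0.433, -0.0], [0.433, -0.901, -0.0], [-0.0, 0.0, -1.0]]
force: [0.1, 0.4, 0.9]
width: -0.3
grasp_force: 0.0
```

Request:
{"method": "step_hand", "body": {"ticks": [[[0.1, -0.1, 2], [0, 0, 0]], [[0, 0, 3], [0, 0, 0]], [[0, 0, 3], [0, 0, 0]], [[0, 0, 3], [0, 0, 0]], [[0, 0, 3], [0, 0, 0]], [[0, 0, 2], [0, 0, 0]], [[0, 0, 0.8], [0, 0, 0]], [[0, 0, 0], [0, 0, 0]], [[0, 0, 0], [0, 0, 0]]]}}

```text
clock: 3.6
tcp_pos: [530.6, -68.4, 83.0]
orientation: [[0.901, 0.433, 0.002], [0.433, -0.901, -0.001], [0.001, 0.001, -1.0]]
force: [-0.4, 0.3, -0.2]
width: -0.2
grasp_force: 0.0
```

```bash
python3 - <<'E'
from h import *
cv2.imwrite("pics/hov.png",np.hstack([cv2.resize(vision.camera(n)[120:300,180:400],None,fx=1.8,fy=1.8) for n in("top","scene")]))
E
```

```text
(no output)
```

View pics/hov.png

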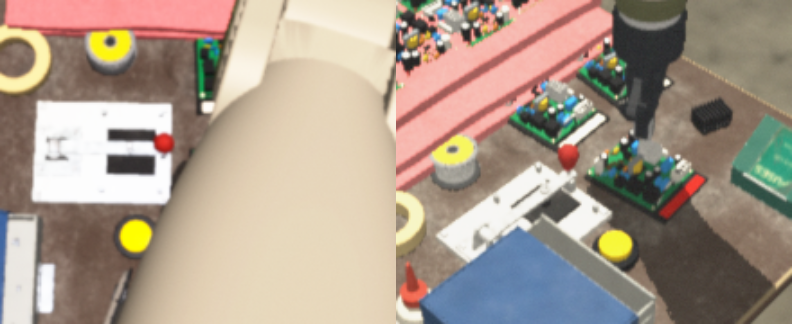

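The scene half of the picture shows the fingertips, at about (648,135), over the middle of the red-labelled board and clear of it. I'll hold for more than 2 s, then rise and go over the button.

Request:
{"method": "step_hand", "body": {"ticks": [[[0, 0, 0], [0, 0, 0]], [[0, 0, 0], [0, 0, 0]], [[0, 0, 0], [0, 0, 0]], [[0, 0, 0], [0, 0, 0]], [[0, 0, 0], [0, 0, 0]], [[0, 0, 0], [0, 0, 0]], [[0, 0, 0], [0, 0, 0]], [[0, 0, 0], [0, 0, 0]], [[0, 0, 0], [0, 0, 0]], [[0, 0, 0], [0, 0, 0]]]}}

```text
clock: 4.95
tcp_pos: [529.9, -67.8, 82.0]
orientation: [[0.901, 0.434, 0.0], [0.434, -0.901, -0.0], [-0.0, 0.0, -1.0]]
force: [0.0, -0.2, -0.0]
width: 0.2
grasp_force: 0.0
```

Request:
{"method": "step_hand", "body": {"ticks": [[[0, 0, 0], [0, 0, 0]], [[0, 0, 0], [0, 0, 0]], [[0, 0, 0], [0, 0, 0]], [[0, 0, 0], [0, 0, 0]], [[0, 0, 0], [0, 0, 0]], [[0, 0, 0], [0, 0, 0]], [[0, 0, 0], [0, 0, 0]], [[0, 0, 0], [0, 0, 0]], [[0, 0, 0], [0, 0, 0]], [[0, 0, 0], [0, 0, 0]]]}}

```text
clock: 6.2
tcp_pos: [529.9, -67.8, 82.0]
orientation: [[0.901, 0.434, 0.0], [0.434, -0.901, -0.0], [0.0, 0.0, -1.0]]
force: [-0.3, 0.2, 0.1]
width: 0.2
grasp_force: 0.0
```

Request:
{"method": "step_hand", "body": {"ticks": [[[0, 0, -2], [0, 0, 0]], [[0, 0, -3], [0, 0, 0]], [[0, 0, -2], [0, 0, 0]], [[-0.1, -2, 0], [0, 0, 0]], [[-0.2, -3.5, 0], [0, 0, 0]], [[-0.2, -3.5, 0], [0, 0, 0]], [[-0.1, -2.5, 0], [0, 0, 0]], [[-0.1, -1, 0], [0, 0, 0]], [[0, 0, 0], [0, 0, 0]], [[0, 0, 0], [0, 0, 0]]]}}

```text
clock: 7.45
tcp_pos: [469.7, 41.3, 151.8]
orientation: [[0.901, 0.433, 0.0], [0.433, -0.901, -0.0], [0.0, 0.0, -1.0]]
force: [-0.0, -0.7, -0.9]
width: 0.3
grasp_force: 0.0
```

Scaled: 30 mm is 3, 20 mm is 2.

Request:
{"method": "step_hand", "body": {"ticks": [[[0.1, 0, 2], [0, 0, 0]], [[0, 0, 3], [0, 0, 0]], [[0, 0, 3], [0, 0, 0]], [[0, 0, 1.8], [0, 0, 0]], [[0, 0, 0.7], [0, 0, 0]], [[0, 0, 0], [0, 0, 0]], [[0, 0, 0], [0, 0, 0]]]}}

```text
clock: 8.32
tcp_pos: [471.1, 41.9, 47.7]
orientation: [[0.901, 0.434, 0.002], [0.434, -0.901, -0.0], [0.001, 0.001, -1.0]]
force: [-0.1, -0.0, 0.0]
width: -0.1
grasp_force: 0.0
```

Request:
{"method": "step_hand", "body": {"ticks": [[[0, 0, 0.4], [0, 0, 0]], [[0, 0, 0.3], [0, 0, 0]], [[0, 0, 0.2], [0, 0, 0]], [[0, 0, 0], [0, 0, 0]], [[0, 0, 0], [0, 0, 0]]]}}

```text
clock: 8.95
tcp_pos: [470.6, 42.1, 38.2]
orientation: [[0.901, 0.434, 0.001], [0.434, -0.901, -0.0], [0.001, 0.0, -1.0]]
force: [0.6, 0.4, 2.6]
width: -0.3
grasp_force: 1.4
```

Contact force is 2.6 N, about where the spring model puts it. I'll press the rest of the way.

Request:
{"method": "step_hand", "body": {"ticks": [[[0, 0, 0.2], [0, 0, 0]], [[0, 0, 0.15], [0, 0, 0]], [[0, 0, 0], [0, 0, 0]], [[0, 0, 0], [0, 0, 0]], [[0, 0, 0], [0, 0, 0]]]}}

```text
clock: 9.57
tcp_pos: [470.7, 42.1, 34.7]
orientation: [[0.901, 0.434, 0.001], [0.434, -0.901, -0.0], [0.001, 0.0, -1.0]]
force: [0.4, -0.3, 4.7]
width: -0.3
grasp_force: 2.8
```

Request:
{"method": "step_hand", "body": {"ticks": [[[0, 0, 0.1], [0, 0, 0]], [[0, 0, 0.05], [0, 0, 0]], [[0, 0, 0], [0, 0, 0]], [[0, 0, 0], [0, 0, 0]], [[0, 0, 0], [0, 0, 0]]]}}

```text
clock: 10.2
tcp_pos: [470.7, 42.1, 34.5]
orientation: [[0.901, 0.434, 0.002], [0.434, -0.901, -0.0], [0.001, 0.001, -1.0]]
force: [-3.6, 0.0, 18.8]
width: 0.1
grasp_force: 9.3
```

The force rose to 18.8 N with almost no further travel, so the button is at its stop. Now I'll back off.

Scaled: -30 mm is -3, -15 mm is -1.5.

Request:
{"method": "step_hand", "body": {"ticks": [[[0, 0, -0.5], [0, 0, 0]], [[0, 0, -1.5], [0, 0, 0]], [[0, 0, -3], [0, 0, 0]], [[0, 0, -3], [0, 0, 0]], [[0, 0, -3], [0, 0, 0]], [[0, 0, -1], [0, 0, 0]], [[0, 0, 0], [0, 0, 0]], [[0, 0, 0], [0, 0, 0]], [[0, 0, 0], [0, 0, 0]], [[0, 0, 0], [0, 0, 0]]]}}

```text
clock: 11.45
tcp_pos: [469.8, 42.2, 152.3]
orientation: [[0.901, 0.434, -0.001], [0.434, -0.901, 0.0], [-0.001, -0.001, -1.0]]
force: [-0.9, -0.6, -0.8]
width: -0.1
grasp_force: 0.0
```

```bash
python3 - <<'E'
from h import *
cv2.imwrite("pics/end.png",np.hstack([cv2.resize(vision.camera(n)[120:300,180:400],None,fx=1.8,fy=1.8) for n in("top","scene")]))
E
```

```text
(no output)
```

View pics/end.png

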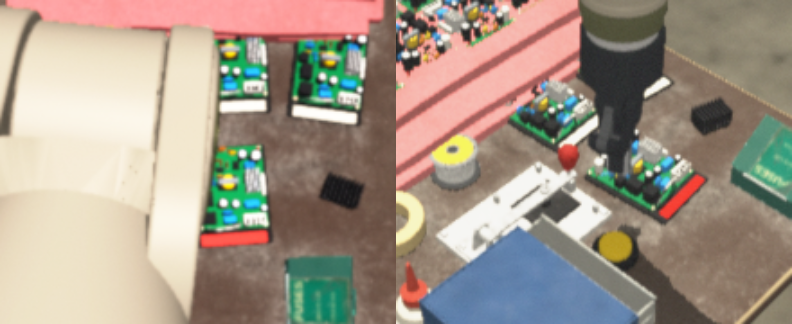

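The picture shows the button up again at (616,245), in the arm's shadow. The boards and heat sink are where they began, and the hand is clear.

```bash
python3 -c "
from workcell import bot, vision, order
print(order.finish_job())"
```

```text
the job is handed in; nothing more can be done
None
```

I held the fingertips about 3 cm above the red-labelled board for over 2 s, pressed the yellow button to its stop and released it, saw nothing moved in the last picture, and handed the job in; no verdict came back.

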